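# Load the sample jars into the carrier in reverse order

### The job

The four sample jars have drained and must go to the tasting table, where the carrier is read from its other side: move them from the black drain tray into the grey carrier in reverse order, so that the jar now farthest left in the tray ends in the carrier's farthest right well, the next one beside it, and so on to the last. Set each jar down upright on the floor of its well, without dropping it or tipping it over, and leave all four released and still. Leave the beaker and the tumbler where they are.

Things in the scene. Friction and masses are not known exactly. Their poses are not given: they have to be found in the camera images.
- jar_red: Upright round white plastic sample jar with a red screw cap and a red band low on its side; loose, 0.11 to 0.23 kg. 85 mm tall: body 46 mm in diameter up to 64 mm, then the cap, 43 mm in diameter. Origin at the centre of its underside, z up; its yaw means nothing.
- jar_yellow: Upright round white plastic sample jar with a yellow screw cap and a yellow band low on its side; loose, 0.11 to 0.23 kg. 85 mm tall: body 46 mm in diameter up to 64 mm, then the cap, 43 mm in diameter. Origin at the centre of its underside, z up; its yaw means nothing.
- jar_green: Upright round white plastic sample jar with a green screw cap and a green band low on its side; loose, 0.11 to 0.23 kg. 85 mm tall: body 46 mm in diameter up to 64 mm, then the cap, 43 mm in diameter. Origin at the centre of its underside, z up; its yaw means nothing.
- jar_blue: Upright round white plastic sample jar with a blue screw cap and a blue band low on its side; loose, 0.11 to 0.23 kg. 85 mm tall: body 46 mm in diameter up to 64 mm, then the cap, 43 mm in diameter. Origin at the centre of its underside, z up; its yaw means nothing.
- mat_red: Fixed red round rubber mat, 68 mm in diameter and 6 mm thick, in the drain tray; the red jar stands on it at the start, within about 5 mm of its centre. Origin at the centre of its underside (the jar's underside is 6 mm higher).
- mat_yellow: Fixed yellow round rubber mat, 68 mm in diameter and 6 mm thick, in the drain tray; the yellow jar stands on it at the start, within about 5 mm of its centre. Origin at the centre of its underside (the jar's underside is 6 mm higher).
- mat_green: Fixed green round rubber mat, 68 mm in diameter and 6 mm thick, in the drain tray; the green jar stands on it at the start, within about 5 mm of its centre. Origin at the centre of its underside (the jar's underside is 6 mm higher).
- mat_blue: Fixed blue round rubber mat, 68 mm in diameter and 6 mm thick, in the drain tray; the blue jar stands on it at the start, within about 5 mm of its centre. Origin at the centre of its underside (the jar's underside is 6 mm higher).
- drain_tray: Fixed shallow black drain tray, 100 x 340 mm, rim 10 mm high, with its long side running left-right. Origin at the centre of its underside, y along its length to the robot's left, x away from the robot. The four mats lie in a row at y = +120, +40, -40 and -120 mm, x = 0, in any order.
- carrier: Fixed grey carrier block, 85 x 330 mm and 30 mm high, with a dark steel grip loop at each end (374 mm over all). Origin at the centre of its underside, y along its length to the robot's left, x away from the robot. Four square wells, each 58 x 58 mm with flat floor, centres at y = +120, +40, -40 and -120 mm, x = 0; well floor 12 mm above the origin, 18 mm below the block's top. Lies roughly parallel to the tray, nearer to or farther from the robot than it; empty at the start.
- beaker: Bystander: loose empty clear plastic beaker, 90 mm across the mouth, 130 mm tall, standing to the left of the work. Origin at the centre of its underside.
- tumbler: Bystander: loose dark red tumbler with a steel rim, 78 mm in diameter, 110 mm tall, standing to the right of the work. Origin at the centre of its underside.
Not all that is in view belongs to the job. What is shaped like the jar_yellow but purple is not meant.

How it is judged:
By the outcome, as a careful person would: the job done as asked, in the order asked, and still so for the second after the job is handed in, with the robot touching nothing.
It also fails if it takes over 99 s, if anything falls off the work surface, if the arm or the gripper's body presses on something with over 40 N, if the wrist force passes 120 N, or if a joint passes its speed limit or range.

### The arm

A 6-joint arm with a two-finger parallel gripper is mounted at the origin on the work surface. World frame = base frame: x ahead of the robot, y to its left, z up, the work surface at z = 0. Lengths are in m, angles in rad, forces in N, time in s.
With the tool pointing down it reaches from about 0.35 to 0.975 m from the base axis. Payload 4.9 kg.
Tool frame: the origin (TCP) lies at the very end of the fingers, on their centre line; the grasp point (between the pads) lies 19 mm behind it; z points along the fingers, y is the line along which they close (so a half turn about z gives the same grasp; the last joint's range is limited). The gripper opens to 85 mm and grips with 20 to 120 N. Pads are 22 mm wide; open, the fingers measure 114 mm over their backs; the gripper's body (76 mm by 85 mm) begins 54 mm behind the grasp point. The pads swing forward as they close: fully open they stand 13 mm farther back than shut.
Start: joints at [-0.119, 0.053, 1.613, -0, 1.476, -0.119], TCP at [0.625, 0, 0.231] pointing down, gripper open.
Joint ranges: [-3.01, 3.01], [-1.01, 2.22], [0.06, 2.58], [-1.02, 4.17], [0.09, 2.62], [-3.14, 3.14]. Speed limits (rad/s): [2.57, 2.57, 3.14, 3.14, 3.14, 3.14].

### API

Orientations are given as a 3x3 rotation matrix whose columns are the frame's x, y, z axes.
In Python, from workcell import robot gives the robot as it stands.
- The arm moves only by the tool move_arm, never from a script. Its arguments are lists of equal length, an entry for each row: "fingers": the closure, from -1 (fully open) to 1 (shut); "travel": the shift along the tool's x, y, z scaled (see below), a list of three; "roll": the turn about the tool's z scaled (see below). In form: {"fingers": [fingers, ...], "travel": [[x, y, z], ...], "roll": [roll, ...]}. A call has 1 to 10 rows; each row shifts and turns the commanded pose from where the row before left it, along the tool's axes as they then stand; what a row does not reach is not made up. The controller multiplies each number of a shift by 0.025 m and each number of a turn by 4 degrees. A row lasts 1/10 s, in which the tool goes at most 50 mm and 8.59 degrees, less where a joint would pass 70% of its speed; a pose out of reach is approached as far as the arm can. A call with a number of a shift or a turn outside -1 to 1 is refused whole. A call with a gripper value outside its range is refused whole. The fingers move at their own pace and stop on an object; "grip_force" is the grip in N (left out, the last holds). Time passes only in rows, so rows that do not move let the fingers close. It gives the time, the measured TCP pose, the force, the opening and the grip force at its end, in the units of the state.
- robot.observe(): the state, without advancing time (a new reading comes with each control period).
- robot.camera(name): name is "scene" or "side" or "wrist"; returns a dict with "frame" (400x640x3 uint8, red, green, blue), "fx", "fy", "cx", "cy" (pixels), "T" (4x4, takes a point from camera to world coordinates). Camera axes: x right, y up, looking along -z (the intrinsics and any distortion apply to the point x, -y, -z); pixel columns grow to the right and rows downward; lengths in m; the calibration is good to about 2 mm. A picture is of the moment at which its call begins. There is no depth.
- robot.finish_job(): hands the job in; it is judged then, once.
The state is a dict: "clock": time; "qpos": joint angles; "dq": joint speeds; "joint_efforts": joint torques, N m; "position": TCP position; "tcp_rot": TCP orientation; "ft_force": force on the tool from outside, world axes, zero at the start; "wrist_torque": the same for the moment, N m; "opening": opening from 0.0 (shut) to 1.0 (fully open); "grasp_force": force on a finger pad.
Only numpy, scipy, OpenCV 4.12 (cv2) and the standard library are available. Lean on these libraries where they do the work, as an engineer would, in place of code of your own. Each camera call takes 0.05 s, during which the arm holds its last target. There are 200 camera calls.

## Working session

There is one attempt and no reset: what is moved stays moved. The work goes in short steps, Python scripts to look and compute and a tool call to move; the robot and the scene stay as the last step left them, time stands still between calls to the robot, and variables do not carry over. Pictures are saved under pics/ and viewed, at most 14 in all, crops included, and the job is handed in when it is done.

Besides the shell and the picture viewer there is one more tool, called after "Request:" as a command line: name --pt "numbers of a row" for each row, then --argument value for the rest. move_arm: Moves the arm, as the interface text tells. Its arguments: {"type":"object","properties":{"fingers":{"type":"array"},"travel":{"type":"array"},"roll":{"type":"array"},"grip_force":{"type":"number"}},"required":["fingers","travel","roll"]}

```bash
mkdir -p pics
python3 - <<'E'
from workcell import robot
import cv2,numpy as np,pickle
s=robot.observe();print(s['position'],np.round(s['tcp_rot'],2).tolist(),s['opening'],s['clock'])
for n in('scene','side'):
    c=robot.camera(n);pickle.dump(c,open(n+'.pkl','wb'));cv2.imwrite(f'pics/{n}0.png',c['frame'][:,:,::-1]);print(n,{k:v for k,v in c.items() if k not in('frame',)})
E
```

```text
[6.24388028e-01 8.06533675e-05 2.30085785e-01] [[-0.0, 1.0, -0.0], [1.0, 0.0, 0.0], [0.0, -0.0, -1.0]] 1.0026680185784107 0.0
scene {'fx': 375.6954549352527, 'fy': 375.6954549352527, 'cx': 318.1422179961541, 'cy': 197.88012028323828, 'T': array([[ 0.29773996, -0.80252216,  0.51701944,  1.10559754],
       [ 0.95464231,  0.25199375, -0.15861027, -0.16691598],
       [-0.00299741,  0.54079325,  0.84115021,  0.8722568 ],
       [ 0.        ,  0.        ,  0.        ,  1.        ]])}
side {'fx': 366.39198949886446, 'fy': 366.39198949886446, 'cx': 312.7464848480067, 'cy': 201.30324388710935, 'T': array([[ 0.69572377,  0.40400001, -0.59392965, -0.01048957],
       [-0.71821257,  0.37766625, -0.5844133 , -0.60629344],
       [-0.01179579,  0.83315797,  0.55290927,  0.62060485],
       [ 0.        ,  0.        ,  0.        ,  1.        ]])}
```

View pics/scene0.png

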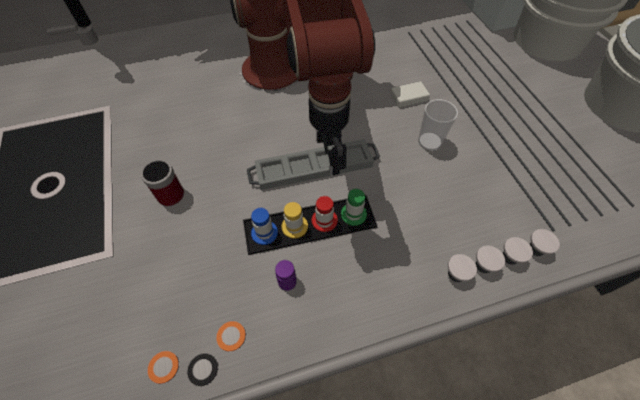

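View pics/side0.png

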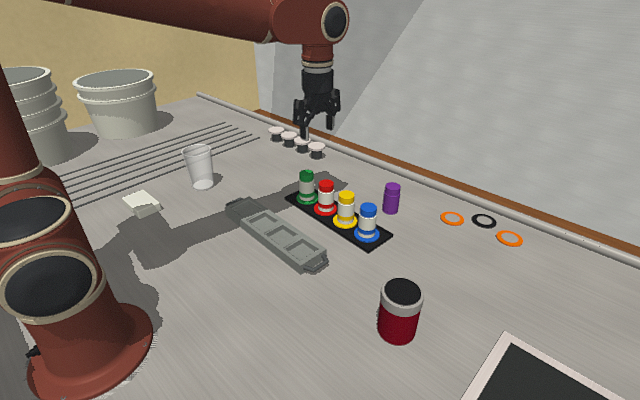

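The scene picture looks back at the robot, so image right is the robot's left. In the tray, from the robot's left, are green (355,208), red (324,214), yellow (294,220) and blue (262,226). The carrier (315,165) lies nearer the robot. Two things have the shape of jar_yellow: one yellow at (294,220) on the yellow mat, and a purple one at (286,275) outside the tray. The yellow one fits, and I'll confirm it in a crop.

Run:
```python
import cv2,pickle
a=pickle.load(open('scene.pkl','rb'))['frame'][130:300,235:405,::-1]
b=pickle.load(open('side.pkl','rb'))['frame'][160:290,215:415,::-1]
a=cv2.resize(a,(595,595),interpolation=2);cv2.imwrite('pics/c1.png',a)
cv2.imwrite('pics/c2.png',cv2.resize(b,(800,520),interpolation=2))
```

```text
(no output)
```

View pics/c1.png

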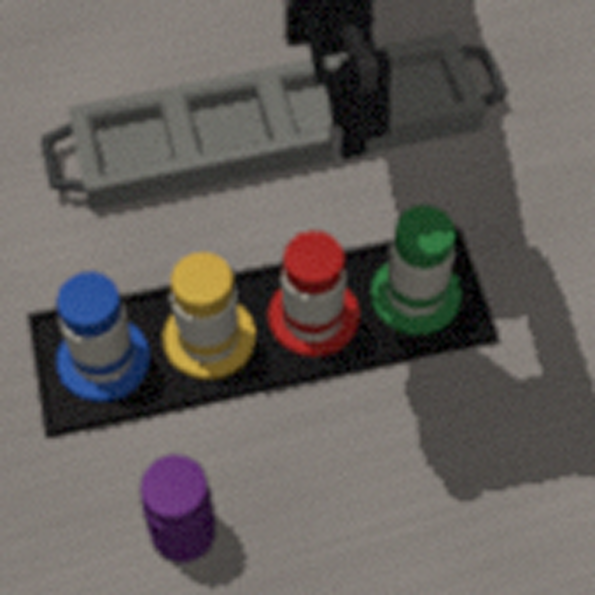

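View pics/c2.png

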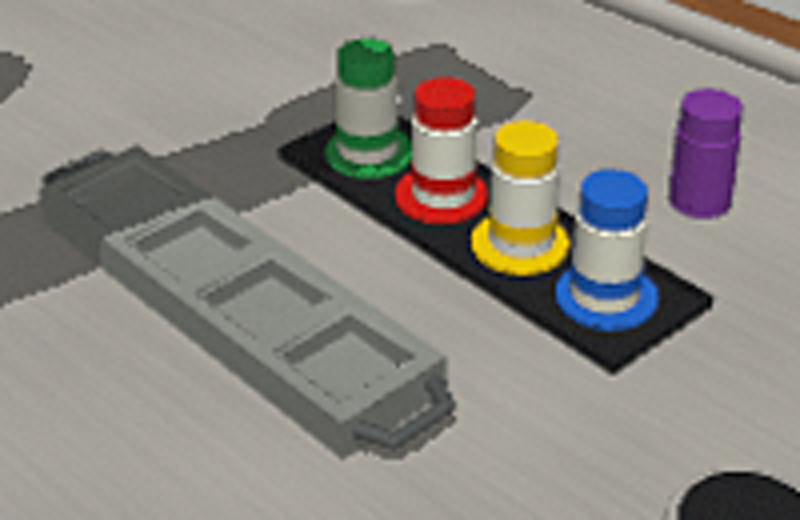

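The crops confirm it: the yellow jar has a white body with a yellow cap and band and stands on the yellow mat, while the purple one is purple all over, with no mat. I'll measure the caps and the carrier now.

```bash
cat > h.py <<'E'
import numpy as np,pickle
def ray(c,u,v):
    d=c['T'][:3,:3]@np.array([(u-c['cx'])/c['fx'],-(v-c['cy'])/c['fy'],-1.]);return c['T'][:3,3],d/np.linalg.norm(d)
def plane(c,u,v,z):
    o,d=ray(c,u,v);return o+d*(z-o[2])/d[2]
def tri(rs):
    A=sum(np.eye(3)-np.outer(d,d) for o,d in rs);b=sum((np.eye(3)-np.outer(d,d))@o for o,d in rs);return np.linalg.solve(A,b)
def proj(c,p):
    q=c['T'][:3,:3].T@(np.asarray(p)-c['T'][:3,3]);return np.array([c['cx']+c['fx']*q[0]/-q[2],c['cy']+c['fy']*q[1]/q[2]])
E
python3 - <<'E'
from h import *
S=pickle.load(open('scene.pkl','rb'));D=pickle.load(open('side.pkl','rb'))
s=lambda u,v:(235-.5+(u+.5)/3.5,130-.5+(v+.5)/3.5)
d=lambda u,v:(215-.5+(u+.5)/4,160-.5+(v+.5)/4)
for n,a,b in[('green',(426,228),(366,46)),('red',(314,256),(446,88)),('yellow',(203,278),(527,133)),('blue',(89,296),(613,182))]:
    print(n,tri([ray(S,*s(*a)),ray(D,*d(*b))]).round(4),plane(S,*s(*a),.094).round(4),plane(D,*d(*b),.094).round(4))
print('tray',[plane(S,*s(*p),.01)[:2].round(3).tolist() for p in[(28,315),(47,437),(498,340)]])
print('tray side',[plane(D,*d(*p),.01)[:2].round(3).tolist() for p in[(278,152),(613,368),(713,298)]])
print('car scene',[plane(S,*s(*p),.03)[:2].round(3).tolist() for p in[(72,108),(97,187)]])
print('wells scene',[plane(S,*s(*p),.03)[:2].round(3).tolist() for p in[(90,122),(165,105),(187,97),(263,84)]])
print('car side',[plane(D,*d(*p),.03)[:2].round(3).tolist() for p in[(445,358),(347,425),(105,240),(137,148)]])
print('wells side',[plane(D,*d(*p),.03)[:2].round(3).tolist() for p in[(347,317),(415,357),(283,350),(268,260),(330,297),(205,295)]])
E
```

```text
green [0.6507 0.0705 0.0999] [0.6469 0.0728 0.094 ] [0.6581 0.0774 0.094 ]
red [ 0.6482 -0.0113  0.0981] [ 0.6454 -0.0099  0.094 ] [ 0.6532 -0.0073  0.094 ]
yellow [ 0.642  -0.0896  0.0974] [ 0.6395 -0.0885  0.094 ] [ 0.6463 -0.0872  0.094 ]
blue [ 0.6331 -0.1675  0.0984] [ 0.63   -0.1668  0.094 ] [ 0.6386 -0.1647  0.094 ]
tray [[0.581, -0.214], [0.683, -0.221], [0.707, 0.115]]
tray side [[0.6, 0.117], [0.576, -0.219], [0.677, -0.225]]
car scene [[0.413, -0.141], [0.496, -0.139]]
wells scene [[0.432, -0.131], [0.433, -0.068], [0.43, -0.049], [0.436, 0.014]]
car side [[0.495, -0.152], [0.413, -0.15], [0.426, 0.098], [0.512, 0.175]]
wells side [[0.481, -0.08], [0.483, -0.138], [0.432, -0.075], [0.487, 0.0], [0.488, -0.058], [0.434, 0.002]]
```

Run:
```python
from workcell import robot
import cv2,pickle
c=robot.camera('wrist');pickle.dump(c,open('w0.pkl','wb'));cv2.imwrite('pics/w0.png',c['frame'][:,:,::-1]);print({k:v for k,v in c.items() if k!='frame'})
```

```text
{'fx': 333.5363377354087, 'fy': 333.5363377354087, 'cx': 319.58808871211227, 'cy': 197.52177523098217, 'T': array([[ 9.99997010e-01, -1.43795788e-03,  1.97817523e-03,
         6.26051810e-01],
       [ 7.14059963e-04,  9.45305566e-01,  3.26185341e-01,
         8.44154422e-02],
       [-2.33902084e-03, -3.26182953e-01,  9.45303766e-01,
         3.72475445e-01],
       [ 0.00000000e+00,  0.00000000e+00,  0.00000000e+00,
         1.00000000e+00]])}
```

View pics/w0.png

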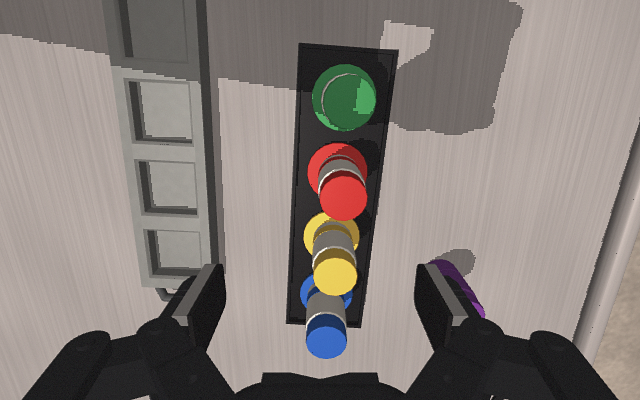

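The wrist view has image up as +y: green cap (344,97), red (344,198), yellow (335,277), blue (326,339), and the carrier wells at left, at roughly (162,110), (168,186), (173,251). I'll triangulate the caps and fit the carrier.

Run:
```python
from h import *
from scipy.optimize import least_squares
S,D,W=[pickle.load(open(n+'.pkl','rb')) for n in('scene','side','w0')]
s=lambda u,v:(235-.5+(u+.5)/3.5,130-.5+(v+.5)/3.5)
d=lambda u,v:(215-.5+(u+.5)/4,160-.5+(v+.5)/4)
for n,a,b,w in[('green',(426,228),(366,46),(344,97)),('red',(314,256),(446,88),(344,198)),('yellow',(203,278),(527,133),(335,277)),('blue',(89,296),(613,182),(326,339))]:
    p=tri([ray(S,*s(*a)),ray(D,*d(*b)),ray(W,*w)])
    print(n,p.round(4),plane(W,*w,.096).round(4), 'resid',(proj(W,p)-w).round(1))
# carrier: wrist px of well-opening corners (top plane): well y=+40 ,-40,-120 (rows top to bottom)
obs=[]
h=.029
for yc,tl,tr,bl,br in[(40,(128,80),(190,79),(134,144),(196,143)),(-40,(136,158),(197,158),(142,216),(201,216)),(-120,(143,229),(200,229),(147,277),(204,276))]:
    for (dx,dy),p in zip([(-h,h),(h,h),(-h,-h),(h,-h)],(tl,tr,bl,br)): obs.append((W,dx,yc/1e3+dy,p))
for dx,dy,p in[(-.0425,-.165,(72,108)),(.0425,-.165,(97,187))]: obs.append((S,dx,dy,s(*p)))
for dx,dy,p in[(.0425,-.165,(445,358)),(-.0425,-.165,(347,425)),(h,-.12+h,(347,317)),(h,-.149,(415,357)),(h,-.011,(268,260)),(h,-.069,(330,297))]: obs.append((D,dx,dy,d(*p)))
def f(q,O=obs):
    R=np.array([[np.cos(q[2]),-np.sin(q[2])],[np.sin(q[2]),np.cos(q[2])]])
    return np.concatenate([proj(c,[*(R@[x,y]+q[:2]),.03])-p for c,x,y,p in O])
for O in(obs,[o for o in obs if o[0] is W],[o for o in obs if o[0] is not W]):
    r=least_squares(f,[.46,.01,-.05],args=(O,),loss='soft_l1');q=r.x;print(q.round(4),f(q,O).reshape(-1,2).round(1).tolist())
    print([(y,(q[0]-np.sin(q[2])*y).round(4),(q[1]+np.cos(q[2])*y).round(4)) for y in(.12,.04,-.04,-.12)])
```

```text
green [0.6483 0.0717 0.0988] [0.6448 0.0735 0.096 ] resid [4.6 2.6]
red [ 0.6476 -0.0111  0.0978] [ 0.6469 -0.0114  0.096 ] resid [0.9 0.4]
yellow [ 0.6412 -0.09    0.0976] [ 0.6403 -0.0913  0.096 ] resid [ 1.1 -0.3]
blue [ 0.6328 -0.1666  0.0968] [ 0.6322 -0.1647  0.096 ] resid [0.6 2. ]
[ 0.4647  0.0168 -0.0609] [[0.3, -1.0], [-1.5, 3.9], [1.4, -5.1], [-3.8, -0.6], [1.9, 1.9], [-3.5, 5.3], [2.0, -4.5], [-4.2, -1.5], [3.1, 0.6], [-2.1, 3.6], [4.4, -2.6], [-3.3, 1.1], [-1.4, 0.0], [-3.9, 1.3], [0.3, -0.8], [-1.6, -0.9], [0.7, -2.1], [-0.7, -1.2], [0.9, -1.6], [-0.6, -1.0]]
[(0.12, np.float64(0.472), np.float64(0.1366)), (0.04, np.float64(0.4671), np.float64(0.0567)), (-0.04, np.float64(0.4623), np.float64(-0.0231)), (-0.12, np.float64(0.4574), np.float64(-0.103))]
[ 0.4654  0.017  -0.052 ] [[0.4, -1.0], [-1.4, 3.3], [2.0, -5.1], [-3.2, -1.1], [2.7, 2.0], [-2.7, 4.8], [3.2, -4.5], [-3.0, -1.9], [4.5, 0.7], [-0.7, 3.2], [6.2, -2.5], [-1.6, 0.8]]
[(0.12, np.float64(0.4717), np.float64(0.1369)), (0.04, np.float64(0.4675), np.float64(0.057)), (-0.04, np.float64(0.4634), np.float64(-0.0229)), (-0.12, np.float64(0.4592), np.float64(-0.1028))]
[ 0.4595  0.0145 -0.0368] [[-2.7, -0.0], [-4.5, 1.0], [0.4, -0.3], [-0.9, 0.1], [0.3, -1.3], [-0.7, -0.5], [-0.1, -0.6], [-1.2, -0.1]]
[(0.12, np.float64(0.4639), np.float64(0.1344)), (0.04, np.float64(0.4609), np.float64(0.0544)), (-0.04, np.float64(0.458), np.float64(-0.0255)), (-0.12, np.float64(0.4551), np.float64(-0.1054))]
```

The three-camera cap fits agree to a few mm (cap tops at z about 0.097). The carrier fit is looser, so I'll look from straight above it.

Request:
move_arm --fingers '[-1, -1, -1, -1, -1, -1, -1, -1, -1]' --pt "0 -1 0" --pt "0 -1 0" --pt "0 -1 0" --pt "0 -1 0" --pt "0 -1 0" --pt "0 -1 0" --pt "0 -0.5 0" --pt "0 0 0" --pt "0 0 0" --roll '[0, 0, 0, 0, 0, 0, 0, 0, 0]'

```text
clock: 1.05
position: [0.4627, -0.0, 0.2313]
tcp_rot: [[0.0, 1.0, 0.001], [1.0, -0.0, -0.0], [-0.0, 0.001, -1.0]]
ft_force: [0.2, 0.1, -0.9]
opening: 1.001
grasp_force: 0.0
```

Run:
```python
from workcell import robot
import cv2,pickle
print(robot.observe()['position'])
c=robot.camera('wrist');pickle.dump(c,open('w1.pkl','wb'));cv2.imwrite('pics/w1.png',cv2.resize(c['frame'][0:330,200:640,::-1],(800,600),interpolation=2));print(c['T'][:3,3])
```

```text
[ 4.62679402e-01 -7.82824328e-06  2.31299782e-01]
[0.46396685 0.08436933 0.37359721]
```

View pics/w1.png

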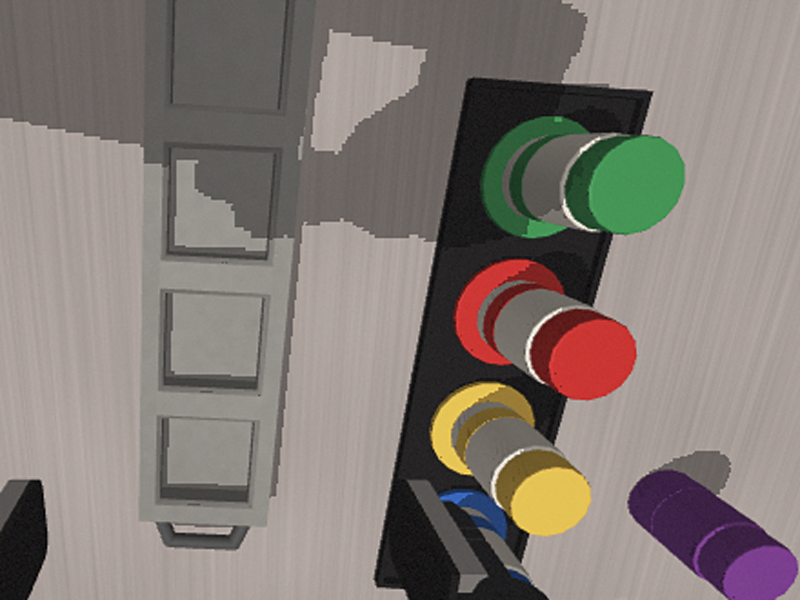

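This is clear: well openings in crop pixels are +40 at (170,147)–(273,262), −40 at (165,290)–(264,392), −120 at (161,418)–(251,506), and the block's lower corners are at (139,522) and (267,526).

Run:
```python
from h import *
from scipy.optimize import least_squares
W,S,D=[pickle.load(open(n+'.pkl','rb')) for n in('w1','scene','side')]
k=lambda u,v:(200-.5+(u+.5)/1.818,-.5+(v+.5)/1.818)
h=.029;P=[]
for yc,c in[(.04,[(170,147),(281,144),(165,257),(273,262)]),(-.04,[(165,290),(270,291),(160,386),(264,392)]),(-.12,[(161,418),(258,415),(157,501),(251,506)])]:
    P+=[((dx,yc+dy),k(*p)) for (dx,dy),p in zip([(-h,h),(h,h),(-h,-h),(h,-h)],c)]
P+=[((-h,.091),k(170,105)),((h,.091),k(285,113)),((-.0425,-.165),k(139,522)),((.0425,-.165),k(267,526))]
def f(q):
    c,s=np.cos(q[2]),np.sin(q[2])
    return np.concatenate([proj(W,[q[0]+c*x-s*y,q[1]+s*x+c*y,.03])-p for (x,y),p in P])
q=least_squares(f,[.46,.015,-.05],loss='soft_l1').x;print(q.round(4),f(q).reshape(-1,2).round(1).tolist())
print([(y,(q[0]-np.sin(q[2])*y).round(4),(q[1]+np.cos(q[2])*y).round(4)) for y in(.12,.04,-.04,-.12)])
sd=lambda u,v:(235-.5+(u+.5)/3.5,130-.5+(v+.5)/3.5)
d=lambda u,v:(215-.5+(u+.5)/4,160-.5+(v+.5)/4)
for n,a,b,w in[('green',(426,228),(366,46),(639,183)),('red',(314,256),(446,88),(594,356)),('yellow',(203,278),(527,133),(551,500))]:
    print(n,tri([ray(S,*sd(*a)),ray(D,*d(*b)),ray(W,*k(*w))]).round(4),plane(W,*k(*w),.097).round(4))
# mats centre z~0.012
for n,w in[('green',(545,178)),('red',(517,313)),('yellow',(484,430))]: print(n,'mat',plane(W,*k(*w),.010).round(4))
```

```text
[ 0.464   0.0156 -0.0567] [[0.6, -0.2], [-1.0, 5.0], [1.5, -1.1], [-1.7, -0.6], [0.9, 1.7], [-1.8, 4.3], [2.1, 0.2], [-2.9, -0.3], [1.0, 0.7], [-1.1, 5.1], [1.8, -0.3], [-1.1, -0.6], [1.3, -1.6], [-1.1, -2.3], [0.1, -0.8], [0.3, 0.4]]
[(0.12, np.float64(0.4708), np.float64(0.1354)), (0.04, np.float64(0.4663), np.float64(0.0555)), (-0.04, np.float64(0.4618), np.float64(-0.0243)), (-0.12, np.float64(0.4572), np.float64(-0.1042))]
green [0.6496 0.0708 0.0988] [0.6487 0.0708 0.097 ]
red [ 0.6473 -0.0105  0.0967] [ 0.6452 -0.0093  0.097 ]
yellow [ 0.641  -0.0897  0.0966] [ 0.6389 -0.089   0.097 ]
green mat [0.6521 0.0693 0.01  ]
red mat [ 0.649  -0.0107  0.01  ]
yellow mat [ 0.64   -0.0904  0.01  ]
```

Request:
move_arm --fingers '[-1, -1, -1, -1, -1, -1, -1, -1, -1, -1]' --pt "0.36 0.94 0.4" --pt "0.36 0.94 0.4" --pt "0.36 0.94 0.4" --pt "0.36 0.94 0.4" --pt "0.36 0.94 0.4" --pt "0.36 0.94 0.4" --pt "0.36 0.94 0.4" --pt "0.34 0.94 0.4" --pt "0 0 0" --pt "0 0 0" --roll '[0, 0, 0, 0, 0, 0, 0, 0, 0, 0]' --grip_force 40

```text
clock: 2.1
position: [0.6506, 0.0717, 0.15]
tcp_rot: [[-0.0, 1.0, -0.002], [1.0, 0.0, -0.0], [-0.0, -0.002, -1.0]]
ft_force: [-0.3, 0.1, -0.7]
opening: 1.001
grasp_force: 0.0
```

Run:
```python
from workcell import robot
import cv2,pickle
c=robot.camera('wrist');pickle.dump(c,open('w2.pkl','wb'));cv2.imwrite('pics/w2.png',c['frame'][:,:,::-1])
```

```text
(no output)
```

View pics/w2.png

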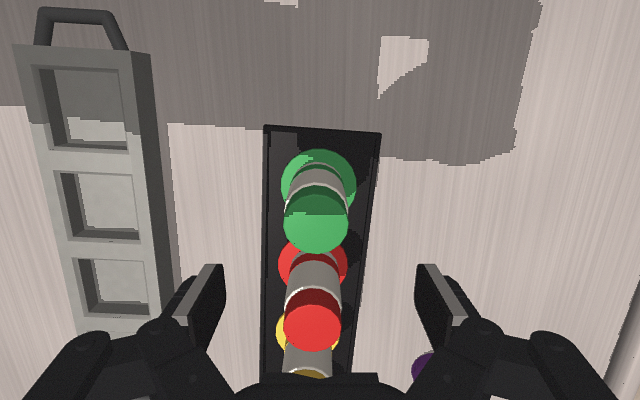

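The green cap is at (316,222), centred between the fingers (col 320). I'll go down and grip.

Request:
move_arm --fingers '[-1, -1, -1, -1, -1, -1, -1, -1]' --pt "-0.03 -0.04 0.9" --pt "0 0 0.9" --pt "0 0 0.9" --pt "0 0 0.8" --pt "0 0 0.6" --pt "0 0 0.46" --pt "0 0 0" --pt "0 0 0" --roll '[0, 0, 0, 0, 0, 0, 0, 0]'

```text
clock: 2.95
position: [0.6499, 0.0707, 0.038]
tcp_rot: [[0.0, 1.0, 0.001], [1.0, -0.0, -0.0], [-0.0, 0.001, -1.0]]
ft_force: [0.2, -1.1, 0.8]
opening: 1.0
grasp_force: 0.0
```

Request:
move_arm --fingers '[-0.6, -0.3, 0, 0.2, 0.4, 0.6, 0.8, 1, 1, 1]' --pt "0 0 0" --pt "0 0 0" --pt "0 0 0" --pt "0 0 0" --pt "0 0 0" --pt "0 0 0" --pt "0 0 0" --pt "0 0 0" --pt "0 0 0" --pt "0 0 0" --roll '[0, 0, 0, 0, 0, 0, 0, 0, 0, 0]'

```text
clock: 3.95
position: [0.6502, 0.0708, 0.0384]
tcp_rot: [[0.0, 1.0, 0.002], [1.0, -0.0, -0.0], [-0.0, 0.002, -1.0]]
ft_force: [-1.2, 0.1, 5.7]
opening: 0.526
grasp_force: 41.4
```

Request:
move_arm --fingers '[1, 1, 1, 1, 1, 1, 1]' --pt "0 0 -0.4" --pt "0 0 -0.8" --pt "0 0 -0.9" --pt "0 0 -0.9" --pt "0 0 -0.9" --pt "0 0 -0.9" --pt "0 0 0" --roll '[0, 0, 0, 0, 0, 0, 0]'

```text
clock: 4.65
position: [0.6515, 0.0708, 0.1614]
tcp_rot: [[-0.0, 1.0, 0.007], [1.0, 0.0, -0.0], [-0.0, 0.007, -1.0]]
ft_force: [0.5, -0.3, -1.0]
opening: 0.527
grasp_force: 41.1
```

Request:
move_arm --fingers '[1, 1, 1, 1, 1, 1, 1, 1, 1, 1]' --pt "-0.5 -0.55 0" --pt "-0.9 -1 0" --pt "-0.9 -1 0" --pt "-0.9 -1 0" --pt "-0.9 -1 0" --pt "-0.9 -1 0" --pt "-0.9 -1 0" --pt "-0.7 -0.77 0" --pt "-0.4 -0.4 0" --pt "0 0 0" --roll '[0, 0, 0, 0, 0, 0, 0, 0, 0, 0]'

```text
clock: 5.65
position: [0.4553, -0.1048, 0.1561]
tcp_rot: [[0.002, 1.0, -0.001], [1.0, -0.002, 0.001], [0.001, -0.001, -1.0]]
ft_force: [0.5, -0.1, -1.4]
opening: 0.527
grasp_force: 41.4
```

Run:
```python
from workcell import robot
import cv2,numpy as np
s=robot.observe();print(s['position'],s['ft_force'],s['opening'])
a=robot.camera('side')['frame'][110:290,180:400,::-1];cv2.imwrite('pics/p1.png',cv2.resize(a,(733,600),interpolation=2))
```

```text
[ 0.45525333 -0.10480053  0.1561212 ] [ 0.47558574 -0.12662244 -1.35931748] 0.5269881016582315
```

View pics/p1.png

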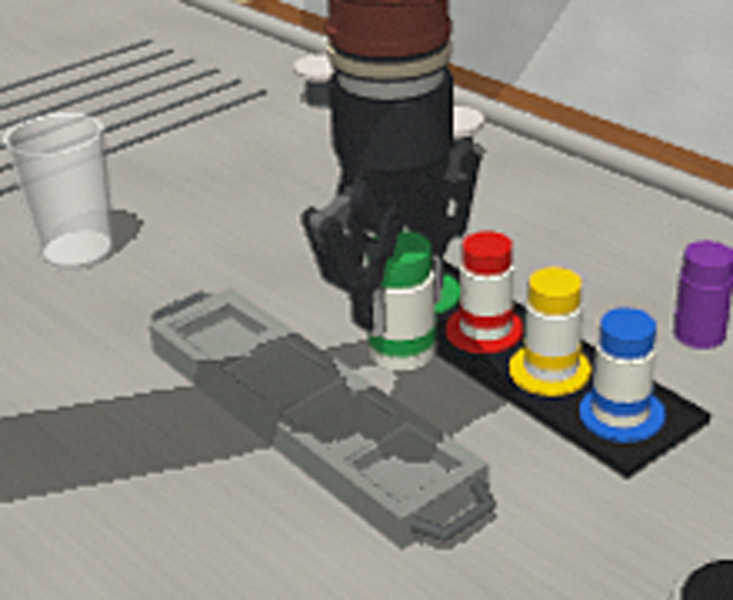

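The green jar hangs upright (410,300), above the right-hand well. I'll lower it, slowly near the floor.

Request:
move_arm --fingers '[1, 1, 1, 1, 1, 1, 1]' --pt "0 0.06 0.7" --pt "0 0 0.9" --pt "0 0 0.9" --pt "0 0 0.9" --pt "0 0 0.6" --pt "0 0 0.36" --pt "0 0 0" --roll '[0, 0, 0, 0, 0, 0, 0]'

```text
clock: 6.4
position: [0.4574, -0.1033, 0.0467]
tcp_rot: [[-0.001, 1.0, -0.003], [1.0, 0.001, 0.001], [0.001, -0.003, -1.0]]
ft_force: [0.4, 0.3, -0.5]
opening: 0.529
grasp_force: 41.4
```

Request:
move_arm --fingers '[1, 1, 1, 1]' --pt "0 0 0.08" --pt "0 0 0.08" --pt "0 0 0.08" --pt "0 0 0" --roll '[0, 0, 0, 0]'

```text
clock: 6.8
position: [0.4582, -0.1043, 0.0426]
tcp_rot: [[0.0, 1.0, 0.001], [1.0, -0.0, -0.0], [-0.0, 0.001, -1.0]]
ft_force: [0.8, -0.8, -2.2]
opening: 0.531
grasp_force: 41.4
```

Request:
move_arm --fingers '[1, 1, 1]' --pt "0 0 0.06" --pt "0 0 0.06" --pt "0 0 0" --roll '[0, 0, 0]'

```text
clock: 7.1
position: [0.4581, -0.1043, 0.0394]
tcp_rot: [[0.0, 1.0, 0.0], [1.0, -0.0, -0.0], [-0.0, 0.0, -1.0]]
ft_force: [0.5, 0.2, -0.6]
opening: 0.525
grasp_force: 41.5
```

Request:
move_arm --fingers '[1, 1, 1]' --pt "0 0 0.05" --pt "0 0 0.05" --pt "0 0 0" --roll '[0, 0, 0]'

```text
clock: 7.4
position: [0.4583, -0.1044, 0.0394]
tcp_rot: [[-0.0, 1.0, -0.002], [1.0, 0.0, 0.0], [0.0, -0.002, -1.0]]
ft_force: [-9.1, 3.0, 16.3]
opening: 0.532
grasp_force: 43.1
```

Contact with the floor is felt at the expected height. I'll ease off, release and rise.

Request:
move_arm --fingers '[1, 0.1, -0.1, -0.2, -0.4, -0.7, -1, -1]' --pt "0 0 -0.05" --pt "0 0 0" --pt "0 0 0" --pt "0 0 0" --pt "0 0 0" --pt "0 0 0" --pt "0 0 0" --pt "0 0 0" --roll '[0, 0, 0, 0, 0, 0, 0, 0]'

```text
clock: 8.2
position: [0.4579, -0.1042, 0.0379]
tcp_rot: [[0.0, 1.0, -0.0], [1.0, -0.0, 0.0], [0.0, -0.0, -1.0]]
ft_force: [-0.2, -0.0, 0.3]
opening: 1.004
grasp_force: 0.0
```

Request:
move_arm --fingers '[-1, -1, -1, -1, -1, -1]' --pt "0 0 -0.5" --pt "0 0 -0.9" --pt "0 0 -0.9" --pt "0 0 -0.9" --pt "0 0 -0.9" --pt "0 0 -0.6" --roll '[0, 0, 0, 0, 0, 0]'

```text
clock: 8.8
position: [0.4589, -0.1046, 0.1585]
tcp_rot: [[-0.0, 1.0, 0.003], [1.0, 0.0, -0.001], [-0.001, 0.003, -1.0]]
ft_force: [-0.1, -0.2, 0.3]
opening: 1.003
grasp_force: 0.0
```

Request:
move_arm --fingers '[-1, -1, -1, -1, -1, -1, -1, -1, -1, -1]' --pt "0.3 0.6 0" --pt "0.45 0.9 0" --pt "0.45 0.9 0" --pt "0.45 0.9 0" --pt "0.45 0.9 0" --pt "0.45 0.9 0" --pt "0.45 0.9 0" --pt "0.45 0.9 0" --pt "0.3 0.67 0" --pt "0 0 0" --roll '[0, 0, 0, 0, 0, 0, 0, 0, 0, 0]'

```text
clock: 9.8
position: [0.6485, -0.0097, 0.1557]
tcp_rot: [[-0.001, 1.0, 0.0], [1.0, 0.001, 0.0], [0.0, 0.0, -1.0]]
ft_force: [0.8, 0.3, -0.2]
opening: 0.999
grasp_force: 0.0
```

Run:
```python
from workcell import robot
import cv2,pickle
from h import *
print(robot.observe()['position'])
c=robot.camera('wrist');cv2.imwrite('pics/w3.png',c['frame'][:,:,::-1])
d=robot.camera('side');pickle.dump(d,open('s2.pkl','wb'))
hsv=cv2.cvtColor(c['frame'],cv2.COLOR_RGB2HSV)
m=((hsv[...,0]<8)|(hsv[...,0]>174))&(hsv[...,1]>150)&(hsv[...,2]>190)
n,l,st,ce=cv2.connectedComponentsWithStats(m.astype('uint8'));i=1+st[1:,4].argmax();print(st[i],ce[i],plane(c,*ce[i],.097))
```

```text
[ 0.64851631 -0.00968205  0.1557483 ]
[ 283  203   63   47 2316] [314.46070812 225.30613126] [ 0.64649179 -0.01399879  0.097     ]
```

View pics/w3.png

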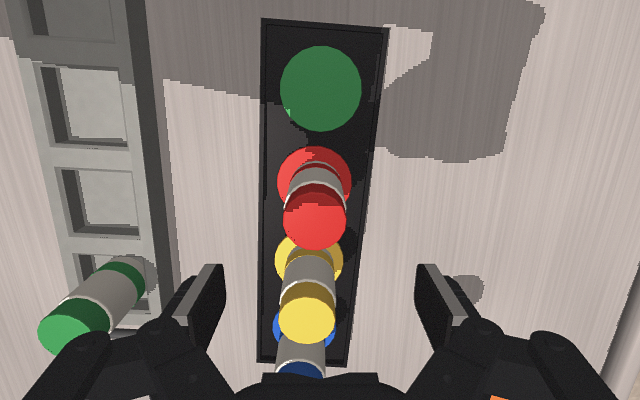

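The green jar stands upright in the right-hand well (100,310), and the red cap (314,220) is centred between the fingers. Now red.

Request:
move_arm --fingers '[-1, -1, -1, -1, -1, -1, -1, -1]' --pt "-0.03 -0.02 0.9" --pt "0 0 0.9" --pt "0 0 0.9" --pt "0 0 0.9" --pt "0 0 0.7" --pt "0 0 0.4" --pt "0 0 0" --pt "0 0 0" --roll '[0, 0, 0, 0, 0, 0, 0, 0]'

```text
clock: 10.7
position: [0.6472, -0.0114, 0.0389]
tcp_rot: [[0.0, 1.0, 0.001], [1.0, -0.0, -0.0], [-0.0, 0.001, -1.0]]
ft_force: [0.4, -0.2, -0.6]
opening: 0.999
grasp_force: 0.0
```

Request:
move_arm --fingers '[-0.6, -0.3, 0, 0.2, 0.4, 0.6, 0.8, 1, 1, 1]' --pt "0 0 0" --pt "0 0 0" --pt "0 0 0" --pt "0 0 0" --pt "0 0 0" --pt "0 0 0" --pt "0 0 0" --pt "0 0 0" --pt "0 0 0" --pt "0 0 0" --roll '[0, 0, 0, 0, 0, 0, 0, 0, 0, 0]'

```text
clock: 11.7
position: [0.6475, -0.0113, 0.0392]
tcp_rot: [[-0.0, 1.0, 0.001], [1.0, 0.0, -0.0], [-0.0, 0.001, -1.0]]
ft_force: [-0.5, 0.2, 6.2]
opening: 0.526
grasp_force: 41.5
```

Request:
move_arm --fingers '[1, 1, 1, 1, 1, 1, 1]' --pt "0 0 -0.4" --pt "0 0 -0.8" --pt "0 0 -0.9" --pt "0 0 -0.9" --pt "0 0 -0.9" --pt "0 0 -0.9" --pt "0 0 0" --roll '[0, 0, 0, 0, 0, 0, 0]'

```text
clock: 12.4
position: [0.6488, -0.0115, 0.162]
tcp_rot: [[-0.0, 1.0, 0.007], [1.0, 0.0, -0.001], [-0.001, 0.007, -1.0]]
ft_force: [0.0, -0.0, -1.4]
opening: 0.53
grasp_force: 41.3
```

Request:
move_arm --fingers '[1, 1, 1, 1, 1, 1, 1, 1, 1, 1]' --pt "0 -0.55 0" --pt "-0.08 -1 0" --pt "-0.08 -1 0" --pt "-0.08 -1 0" --pt "-0.08 -1 0" --pt "-0.08 -1 0" --pt "-0.08 -1 0" --pt "-0.04 -0.6 0" --pt "0 -0.25 0" --pt "0 0 0" --roll '[0, 0, 0, 0, 0, 0, 0, 0, 0, 0]'

```text
clock: 13.4
position: [0.4608, -0.0241, 0.1569]
tcp_rot: [[0.0, 1.0, -0.001], [1.0, -0.0, 0.0], [0.0, -0.001, -1.0]]
ft_force: [-0.6, -0.3, -2.6]
opening: 0.522
grasp_force: 41.5
```

Request:
move_arm --fingers '[1, 1, 1, 1, 1, 1, 1]' --pt "0 0 0.7" --pt "0 0 0.9" --pt "0 0 0.9" --pt "0 0 0.9" --pt "0 0 0.6" --pt "0 0 0.4" --pt "0 0 0" --roll '[0, 0, 0, 0, 0, 0, 0]'

```text
clock: 14.1
position: [0.4609, -0.024, 0.0463]
tcp_rot: [[-0.0, 1.0, -0.003], [1.0, 0.0, 0.001], [0.001, -0.003, -1.0]]
ft_force: [-0.8, 0.3, -2.2]
opening: 0.53
grasp_force: 41.5
```

Request:
move_arm --fingers '[1, 1, 1, 1, 1, 1]' --pt "0 0.02 0.08" --pt "0 0 0.08" --pt "0 0 0.06" --pt "0 0 0.04" --pt "0 0 0" --pt "0 0 0" --roll '[0, 0, 0, 0, 0, 0]'

```text
clock: 14.7
position: [0.4623, -0.0243, 0.0417]
tcp_rot: [[0.0, 1.0, 0.0], [1.0, -0.0, -0.0], [-0.0, 0.0, -1.0]]
ft_force: [-0.1, -0.4, -1.4]
opening: 0.525
grasp_force: 41.5
```

Request:
move_arm --fingers '[1, 1, 1, 1]' --pt "0 0 0.05" --pt "0 0 0.05" --pt "0 0 0" --pt "0 0 0" --roll '[0, 0, 0, 0]'

```text
clock: 15.1
position: [0.4625, -0.0243, 0.0402]
tcp_rot: [[-0.0, 1.0, -0.0], [1.0, 0.0, -0.0], [-0.0, -0.0, -1.0]]
ft_force: [-3.7, 0.6, 5.2]
opening: 0.527
grasp_force: 42.3
```

Contact. Release, rise, and go on to yellow.

Request:
move_arm --fingers '[0.1, -0.1, -0.2, -0.4, -0.7, -1, -1, -1]' --pt "0 0 0" --pt "0 0 0" --pt "0 0 0" --pt "0 0 0" --pt "0 0 0" --pt "0 0 0" --pt "0 0 0" --pt "0 0 0" --roll '[0, 0, 0, 0, 0, 0, 0, 0]'

```text
clock: 15.9
position: [0.4622, -0.0242, 0.039]
tcp_rot: [[0.0, 1.0, -0.0], [1.0, -0.0, 0.0], [0.0, -0.0, -1.0]]
ft_force: [-0.4, -0.3, -0.3]
opening: 0.997
grasp_force: 0.0
```

Request:
move_arm --fingers '[-1, -1, -1, -1, -1, -1]' --pt "0 0 -0.5" --pt "0 0 -0.9" --pt "0 0 -0.9" --pt "0 0 -0.9" --pt "0 0 -0.9" --pt "0 0 -0.6" --roll '[0, 0, 0, 0, 0, 0]'

```text
clock: 16.5
position: [0.4631, -0.0244, 0.1595]
tcp_rot: [[-0.0, 1.0, 0.003], [1.0, 0.0, -0.001], [-0.001, 0.003, -1.0]]
ft_force: [0.3, 0.8, 0.7]
opening: 0.999
grasp_force: 0.0
```

Request:
move_arm --fingers '[-1, -1, -1, -1, -1, -1, -1, -1, -1, -1]' --pt "-0.2 0.5 0" --pt "-0.33 0.9 0" --pt "-0.33 0.9 0" --pt "-0.33 0.9 0" --pt "-0.33 0.9 0" --pt "-0.33 0.9 0" --pt "-0.33 0.9 0" --pt "-0.3 0.8 0" --pt "-0.15 0.44 0" --pt "0 0 0" --roll '[0, 0, 0, 0, 0, 0, 0, 0, 0, 0]'

```text
clock: 17.5
position: [0.6414, -0.0904, 0.1566]
tcp_rot: [[0.0, 1.0, -0.0], [1.0, -0.0, 0.0], [0.0, -0.0, -1.0]]
ft_force: [0.0, 0.6, 0.0]
opening: 0.999
grasp_force: 0.0
```

Run:
```python
from workcell import robot
import cv2,pickle
from h import *
print(robot.observe()['position'])
c=robot.camera('wrist');cv2.imwrite('pics/w4.png',c['frame'][:,:,::-1])
hsv=cv2.cvtColor(c['frame'],cv2.COLOR_RGB2HSV)
m=(abs(hsv[...,0].astype(int)-24)<6)&(hsv[...,1]>120)&(hsv[...,2]>220)
n,l,st,ce=cv2.connectedComponentsWithStats(m.astype('uint8'));i=1+st[1:,4].argmax();print(st[i],ce[i],plane(c,*ce[i],.097))
```

```text
[ 0.64141742 -0.09035592  0.15658418]
[ 284  201   64   47 2246] [316.25333927 223.51202137] [ 0.64052756 -0.09379833  0.097     ]
```

View pics/w4.png

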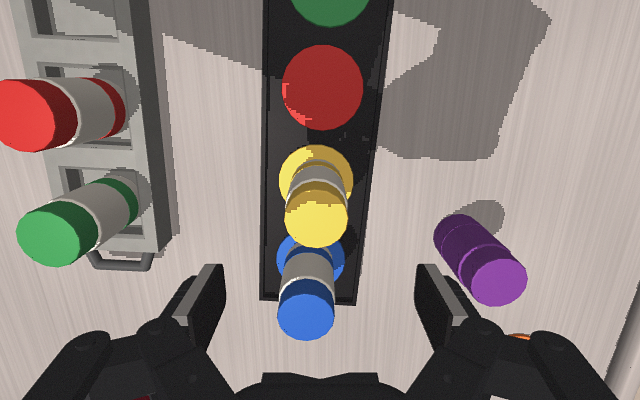

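Red and green stand upright in their wells, and yellow (316,220) is centred. Purple is well clear to the right of the fingers. Now yellow.

Request:
move_arm --fingers '[-1, -1, -1, -1, -1, -1, -1, -1]' --pt "0 -0.02 0.9" --pt "0 0 0.9" --pt "0 0 0.9" --pt "0 0 0.9" --pt "0 0 0.7" --pt "0 0 0.45" --pt "0 0 0" --pt "0 0 0" --roll '[0, 0, 0, 0, 0, 0, 0, 0]'

```text
clock: 18.35
position: [0.6406, -0.09, 0.0385]
tcp_rot: [[-0.0, 1.0, 0.001], [1.0, 0.0, -0.0], [-0.0, 0.001, -1.0]]
ft_force: [0.5, -0.1, -0.4]
opening: 1.004
grasp_force: 0.0
```

Request:
move_arm --fingers '[-0.6, -0.3, 0, 0.2, 0.4, 0.6, 0.8, 1, 1, 1]' --pt "0 0 0" --pt "0 0 0" --pt "0 0 0" --pt "0 0 0" --pt "0 0 0" --pt "0 0 0" --pt "0 0 0" --pt "0 0 0" --pt "0 0 0" --pt "0 0 0" --roll '[0, 0, 0, 0, 0, 0, 0, 0, 0, 0]'

```text
clock: 19.35
position: [0.6409, -0.0902, 0.039]
tcp_rot: [[-0.0, 1.0, 0.001], [1.0, 0.0, -0.0], [-0.0, 0.001, -1.0]]
ft_force: [-1.4, -0.0, 6.3]
opening: 0.529
grasp_force: 41.6
```

Request:
move_arm --fingers '[1, 1, 1, 1, 1, 1, 1]' --pt "0 0 -0.4" --pt "0 0 -0.8" --pt "0 0 -0.9" --pt "0 0 -0.9" --pt "0 0 -0.9" --pt "0 0 -0.9" --pt "0 0 0" --roll '[0, 0, 0, 0, 0, 0, 0]'

```text
clock: 20.05
position: [0.6422, -0.0904, 0.1618]
tcp_rot: [[-0.0, 1.0, 0.006], [1.0, 0.0, -0.002], [-0.002, 0.006, -1.0]]
ft_force: [-0.3, 0.6, -1.3]
opening: 0.526
grasp_force: 41.3
```

Request:
move_arm --fingers '[1, 1, 1, 1, 1, 1, 1, 1, 1, 1]' --pt "0.4 -0.48 0" --pt "0.75 -0.9 0" --pt "0.75 -0.9 0" --pt "0.75 -0.9 0" --pt "0.75 -0.9 0" --pt "0.75 -0.9 0" --pt "0.75 -0.9 0" --pt "0.6 -0.75 0" --pt "0.33 -0.35 0" --pt "0 0 0" --roll '[0, 0, 0, 0, 0, 0, 0, 0, 0, 0]'

```text
clock: 21.05
position: [0.4645, 0.0565, 0.1565]
tcp_rot: [[-0.001, 1.0, -0.001], [1.0, 0.001, 0.0], [0.0, -0.001, -1.0]]
ft_force: [0.7, -0.2, -2.5]
opening: 0.532
grasp_force: 41.6
```

Request:
move_arm --fingers '[1, 1, 1, 1, 1, 1, 1]' --pt "0 0 0.7" --pt "0 0 0.9" --pt "0 0 0.9" --pt "0 0 0.9" --pt "0 0 0.6" --pt "0 0 0.4" --pt "0 0 0" --roll '[0, 0, 0, 0, 0, 0, 0]'

```text
clock: 21.75
position: [0.4649, 0.0553, 0.046]
tcp_rot: [[0.001, 1.0, -0.003], [1.0, -0.001, -0.0], [-0.0, -0.003, -1.0]]
ft_force: [-1.5, -0.7, -2.0]
opening: 0.531
grasp_force: 41.6
```

Request:
move_arm --fingers '[1, 1, 1, 1, 1, 1]' --pt "0 0 0.08" --pt "0 0 0.08" --pt "0 0 0.06" --pt "0 0 0.06" --pt "0 0 0" --pt "0 0 0" --roll '[0, 0, 0, 0, 0, 0]'

```text
clock: 22.35
position: [0.4658, 0.0558, 0.0409]
tcp_rot: [[-0.0, 1.0, 0.0], [1.0, 0.0, 0.0], [0.0, 0.0, -1.0]]
ft_force: [0.1, -0.0, -2.5]
opening: 0.524
grasp_force: 41.6
```

Request:
move_arm --fingers '[1, 1, 1, 1]' --pt "0 0 0.04" --pt "0 0 0.04" --pt "0 0 0" --pt "0 0 0" --roll '[0, 0, 0, 0]'

```text
clock: 22.75
position: [0.466, 0.0558, 0.04]
tcp_rot: [[-0.0, 1.0, -0.0], [1.0, 0.0, -0.0], [-0.0, -0.0, -1.0]]
ft_force: [-3.6, -0.2, 5.5]
opening: 0.527
grasp_force: 42.4
```

Request:
move_arm --fingers '[0.1, -0.1, -0.2, -0.4, -0.7, -1, -1, -1]' --pt "0 0 0" --pt "0 0 0" --pt "0 0 0" --pt "0 0 0" --pt "0 0 0" --pt "0 0 0" --pt "0 0 0" --pt "0 0 0" --roll '[0, 0, 0, 0, 0, 0, 0, 0]'

```text
clock: 23.55
position: [0.4657, 0.0558, 0.0388]
tcp_rot: [[-0.0, 1.0, -0.0], [1.0, 0.0, 0.0], [0.0, -0.0, -1.0]]
ft_force: [-0.0, -0.2, 0.1]
opening: 0.997
grasp_force: 0.0
```

Request:
move_arm --fingers '[-1, -1, -1, -1, -1, -1]' --pt "0 0 -0.5" --pt "0 0 -0.9" --pt "0 0 -0.9" --pt "0 0 -0.9" --pt "0 0 -0.9" --pt "0 0 -0.6" --roll '[0, 0, 0, 0, 0, 0]'

```text
clock: 24.15
position: [0.4667, 0.0557, 0.1592]
tcp_rot: [[-0.0, 1.0, 0.003], [1.0, 0.0, -0.0], [-0.0, 0.003, -1.0]]
ft_force: [1.1, 0.7, 0.3]
opening: 0.997
grasp_force: 0.0
```

Request:
move_arm --fingers '[-1, -1, -1, -1, -1, -1, -1, -1, -1, -1]' --pt "-0.5 0.37 0" --pt "-1 0.75 0" --pt "-1 0.75 0" --pt "-1 0.75 0" --pt "-1 0.75 0" --pt "-1 0.75 0" --pt "-1 0.75 0" --pt "-1 0.75 0" --pt "-0.9 0.67 0" --pt "-0.51 0.39 0" --roll '[0, 0, 0, 0, 0, 0, 0, 0, 0, 0]'

```text
clock: 25.15
position: [0.6331, -0.1697, 0.1544]
tcp_rot: [[0.002, 1.0, -0.002], [1.0, -0.002, 0.0], [0.0, -0.002, -1.0]]
ft_force: [-0.1, 0.1, 0.2]
opening: 1.001
grasp_force: 0.0
```

Request:
move_arm --fingers '[-1, -1]' --pt "0 0 0" --pt "0 0 0" --roll '[0, 0]'

```text
clock: 25.35
position: [0.6321, -0.1674, 0.1548]
tcp_rot: [[0.001, 1.0, -0.002], [1.0, -0.001, 0.001], [0.001, -0.002, -1.0]]
ft_force: [0.4, 0.3, -0.4]
opening: 1.002
grasp_force: 0.0
```

Run:
```python
from workcell import robot
import cv2,pickle
from h import *
c=robot.camera('wrist');cv2.imwrite('pics/w5.png',c['frame'][:,:,::-1])
hsv=cv2.cvtColor(c['frame'],cv2.COLOR_RGB2HSV)
m=(abs(hsv[...,0].astype(int)-108)<8)&(hsv[...,1]>120)&(hsv[...,2]>190)
n,l,st,ce=cv2.connectedComponentsWithStats(m.astype('uint8'));i=1+st[1:,4].argmax();print(st[i],ce[i],plane(c,*ce[i],.097))
```

```text
[ 287  203   63   48 2372] [317.99494098 225.64713322] [ 0.63221264 -0.17146937  0.097     ]
```

View pics/w5.png

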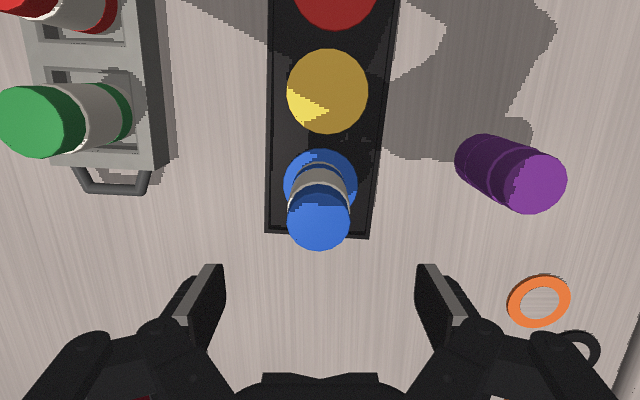

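The blue cap (318,220) is centred between the fingers; the tumbler is out of view behind the gripper. Now blue.

Request:
move_arm --fingers '[-1, -1, -1, -1, -1, -1, -1, -1]' --pt "0 0 0.9" --pt "0 0 0.9" --pt "0 0 0.9" --pt "0 0 0.9" --pt "0 0 0.7" --pt "0 0 0.43" --pt "0 0 0" --pt "0 0 0" --roll '[0, 0, 0, 0, 0, 0, 0, 0]'

```text
clock: 26.2
position: [0.6331, -0.167, 0.0387]
tcp_rot: [[-0.0, 1.0, 0.001], [1.0, 0.0, -0.0], [-0.0, 0.001, -1.0]]
ft_force: [0.0, -0.5, -0.1]
opening: 0.996
grasp_force: 0.0
```

Request:
move_arm --fingers '[-0.6, -0.3, 0, 0.2, 0.4, 0.6, 0.8, 1, 1, 1]' --pt "0 0 0" --pt "0 0 0" --pt "0 0 0" --pt "0 0 0" --pt "0 0 0" --pt "0 0 0" --pt "0 0 0" --pt "0 0 0" --pt "0 0 0" --pt "0 0 0" --roll '[0, 0, 0, 0, 0, 0, 0, 0, 0, 0]'

```text
clock: 27.2
position: [0.6334, -0.1673, 0.0393]
tcp_rot: [[-0.0, 1.0, 0.001], [1.0, 0.0, -0.001], [-0.001, 0.001, -1.0]]
ft_force: [-1.1, -0.7, 6.0]
opening: 0.531
grasp_force: 41.6
```

Request:
move_arm --fingers '[1, 1, 1, 1, 1, 1, 1]' --pt "0 0 -0.4" --pt "0 0 -0.8" --pt "0 0 -0.9" --pt "0 0 -0.9" --pt "0 0 -0.9" --pt "0 0 -0.9" --pt "0 0 0" --roll '[0, 0, 0, 0, 0, 0, 0]'

```text
clock: 27.9
position: [0.6347, -0.1677, 0.1621]
tcp_rot: [[-0.0, 1.0, 0.006], [1.0, 0.0, -0.002], [-0.002, 0.006, -1.0]]
ft_force: [0.8, 0.1, -1.7]
opening: 0.526
grasp_force: 41.3
```

Request:
move_arm --fingers '[1, 1, 1, 1, 1, 1, 1, 1, 1, 1]' --pt "0.5 -0.27 0" --pt "1 -0.54 0" --pt "1 -0.54 0" --pt "1 -0.54 0" --pt "1 -0.54 0" --pt "1 -0.54 0" --pt "1 -0.54 0" --pt "1 -0.54 0" --pt "1 -0.54 0" --pt "1 -0.54 0" --roll '[0, 0, 0, 0, 0, 0, 0, 0, 0, 0]'

```text
clock: 28.9
position: [0.5017, 0.072, 0.1553]
tcp_rot: [[-0.0, 1.0, -0.004], [1.0, 0.0, 0.0], [0.0, -0.004, -1.0]]
ft_force: [0.5, 0.2, -2.1]
opening: 0.53
grasp_force: 41.5
```

Request:
move_arm --fingers '[1, 1, 1, 1, 1]' --pt "1 -0.54 0" --pt "0.9 -0.49 0" --pt "0.68 -0.32 0" --pt "0 0 0" --pt "0 0 0" --roll '[0, 0, 0, 0, 0]'

```text
clock: 29.4
position: [0.4693, 0.1351, 0.1562]
tcp_rot: [[-0.001, 1.0, -0.003], [1.0, 0.001, -0.001], [-0.001, -0.003, -1.0]]
ft_force: [-0.5, -0.4, -1.5]
opening: 0.53
grasp_force: 41.4
```

Request:
move_arm --fingers '[1, 1, 1, 1, 1, 1, 1]' --pt "0 0 0.7" --pt "0 0 0.9" --pt "0 0 0.9" --pt "0 0 0.9" --pt "0 0 0.6" --pt "0 0 0.4" --pt "0 0 0" --roll '[0, 0, 0, 0, 0, 0, 0]'

```text
clock: 30.1
position: [0.4693, 0.1342, 0.046]
tcp_rot: [[0.001, 1.0, -0.004], [1.0, -0.001, -0.001], [-0.001, -0.004, -1.0]]
ft_force: [-0.0, 1.1, -2.1]
opening: 0.528
grasp_force: 41.5
```

Request:
move_arm --fingers '[1, 1, 1, 1, 1, 1]' --pt "0 0 0.08" --pt "0 0 0.08" --pt "0 0 0.06" --pt "0 0 0.06" --pt "0 0 0" --pt "0 0 0" --roll '[0, 0, 0, 0, 0, 0]'

```text
clock: 30.7
position: [0.4708, 0.1351, 0.0412]
tcp_rot: [[-0.0, 1.0, 0.0], [1.0, 0.0, 0.0], [0.0, 0.0, -1.0]]
ft_force: [-0.3, 0.3, -2.6]
opening: 0.525
grasp_force: 41.5
```

Request:
move_arm --fingers '[1, 1, 1, 1]' --pt "0 0 0.04" --pt "0 0 0.04" --pt "0 0 0" --pt "0 0 0" --roll '[0, 0, 0, 0]'

```text
clock: 31.1
position: [0.471, 0.1351, 0.0402]
tcp_rot: [[-0.0, 1.0, -0.0], [1.0, 0.0, -0.0], [-0.0, -0.0, -1.0]]
ft_force: [-3.9, -1.4, 6.6]
opening: 0.525
grasp_force: 42.3
```

Contact. Release and withdraw clear.

Request:
move_arm --fingers '[0.1, -0.1, -0.2, -0.4, -0.7, -1, -1, -1]' --pt "0 0 0" --pt "0 0 0" --pt "0 0 0" --pt "0 0 0" --pt "0 0 0" --pt "0 0 0" --pt "0 0 0" --pt "0 0 0" --roll '[0, 0, 0, 0, 0, 0, 0, 0]'

```text
clock: 31.9
position: [0.4707, 0.135, 0.039]
tcp_rot: [[0.0, 1.0, -0.0], [1.0, -0.0, -0.0], [-0.0, -0.0, -1.0]]
ft_force: [-0.7, -0.1, -0.1]
opening: 1.002
grasp_force: 0.0
```

Request:
move_arm --fingers '[-1, -1, -1, -1, -1, -1, -1, -1, -1, -1]' --pt "0 0 -0.5" --pt "0 0 -0.9" --pt "0 0 -0.9" --pt "0 0 -0.9" --pt "0 0 -0.9" --pt "0 0 -0.9" --pt "0 0 -0.9" --pt "0 0 -0.9" --pt "0 0 -0.6" --pt "0 0 0" --roll '[0, 0, 0, 0, 0, 0, 0, 0, 0, 0]'

```text
clock: 32.9
position: [0.4722, 0.1352, 0.2275]
tcp_rot: [[-0.0, 1.0, 0.006], [1.0, 0.0, 0.001], [0.001, 0.006, -1.0]]
ft_force: [0.0, -0.2, 0.1]
opening: 0.999
grasp_force: 0.0
```

Run:
```python
from workcell import robot
import cv2
print(robot.observe()['position'])
a=robot.camera('side')['frame'][110:350,150:450,::-1];cv2.imwrite('pics/f1.png',cv2.resize(a,(750,600),interpolation=2))
```

```text
[0.47220762 0.13520786 0.22752731]
```

View pics/f1.png

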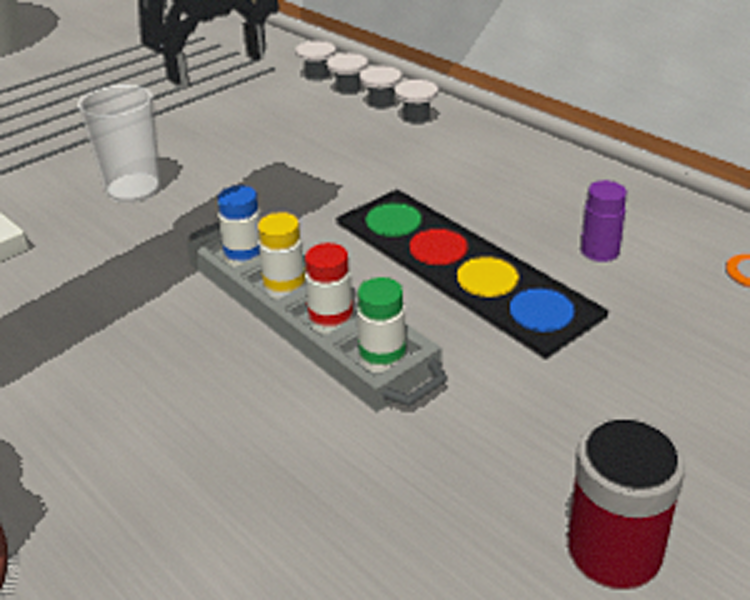

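All four jars stand upright in their wells: blue (240,225), yellow (281,255), red (328,287) and green (381,325), from the robot's left to right. The beaker and tumbler are untouched, and the gripper is clear.

```bash
python3 -c "
from workcell import robot
print(robot.finish_job())"
```

```text
the job is handed in; nothing more can be done
None
```

Job handed in at about 33 s: the jars stand upright and released in the carrier in reverse order (blue, yellow, red, green from the robot's left to right), with the beaker and tumbler untouched.

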